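# Shut the chip guard, index the parts carousel and hold it

## Task

Push the swung-out guard at the right side of the parts carousel shut until it seats on its catch; leave the carousel unturned until then. Then turn the carousel so that its one tall canister stands squarely at the pointer at the front, and finish while still gripping the tall canister there, holding the carousel still. Keep the guard shut and leave the nut, bolt, spool and tape measure standing around it where they are.

Things in the scene. Friction and masses are not known exactly. Their poses are not given: they have to be found in the camera images.
- fixture: grey base plate of the carousel, fixed to the bench, 260 mm (its x, from -130 to +130) by 290 mm (its y, from -165 to +125) by 14 mm thick. Origin: on the bench, under the carousel's axis. Its -x axis is the front, where the pointer stands; +y is its left, -y its right, where the guard is. Turned at most 0.15 rad from the world axes.
- pointer (a point): tip of the small steel pointer block (20 mm wide, top 41 mm above the bench) at the front edge of the base plate, 115 mm in front (-x of the fixture) of the carousel's axis
- carousel (a joint): angle of the turntable, counter-clockwise seen from above positive; 0 (or a whole turn, 6.283) when the tall canister is exactly at the pointer, so that its place in the fixture's frame is (-80 cos q, -80 sin q) mm. Starts anywhere except near the pointer and can be turned either way (stops only at -6.5 and 12.8). Turns with light friction (about 1 N at the canisters) and stays where it is left.
- carousel_hub (a point): top centre of the turntable's round hub, on its vertical axis, 70 mm above the bench. The steel turntable is a disc of 226 mm diameter, top 36 mm above the bench, with five round lidded aluminium canisters, 48 mm diameter, evenly spaced with their centres 80 mm from the axis. Four are low (50 mm tall, tops 86 mm above the bench), one is tall.
- tall_top (a point): centre of the flat top of the tall canister: 48 mm diameter, 105 mm tall, top 141 mm above the bench. It is fixed to the turntable. (The rules call the canister's body carousel_c3.)
- guard (a joint): angle of the guard, 0 when shut, growing as its free end swings out to the fixture's right (-y) about the hinge at its rear end; starts 0.35 to 0.7. Stiff enough to stay where it is left. Over the last 0.08 rad its front edge has to be pushed past a sprung roller (about 4 N more at the free end); below about 0.035 rad the roller pulls it home to 0 and keeps it there.
- guard_hinge (a point): on the guard's vertical hinge axis, at the guard's top, 96 mm above the bench; 90 mm behind (+x) and 140 mm to the right (-y) of the carousel's axis. The guard is an upright panel 6 mm thick (rims 9 mm), 150 mm long, from 18 to 96 mm above the bench; the hinge pin reaches 110 mm. Shut, it lies along the fixture's x axis, free end to the front, beside a steel catch post 64 mm high.
- guard_push (a point): point on the guard's outer face (the side away from the carousel), 110 mm from the hinge axis, 63 mm above the bench: a good place to push. Its y axis is normal to the panel, its -y pointing outward, its -x along the panel to the free end.
- nut_n1: loose rusty hex nut, 34x36x16 mm, lying on the front right of the base plate; leave it. Origin: centre of its underside
- bolt_stand_d: loose bolt, 22x21x52 mm, standing on its head on the rear left of the base plate; leave it. Origin: centre of its underside
- spacer_spool: loose rusty spool, 34 mm diameter, 54 mm tall, on the bench to the right of the base plate; leave it. Origin: centre of its underside
- tape_measure: loose yellow tape measure, 36x78x60 mm, on the bench to the right of the spool; leave it. Origin: centre of its underside

How it is judged:
On the way, in this order (a step that is already met when the one before it is completed fails the run):
1. the guard is shut on its catch (value of joint guard below 0.025 rad), for 0.2 s.
2. the tall canister stands at the pointer (x of tall_top in the frame of fixture below -0.07 m and y of tall_top in the frame of fixture between -0.006 and 0.006 m), for 0.2 s.
At the end, for the whole second after the job is handed in: the guard is shut on its catch (within 0.025 rad), the tall canister stands at the pointer within 6 mm to either side, the carousel is still (under 0.05 rad/s) and the fingers still grip the tall canister with more than 3 N (all of step 2 and value of joint guard below 0.025 rad and velocity of joint carousel between -0.05 and 0.05 rad/s and contact force between the fingers and carousel_c3 above 3 N); the arm keeps its last pose, push and grip.
It fails at once if the carousel is turned (tall canister moved over 15 mm) while the guard is still open (value of joint guard above 0.06 rad and distance of tall_top from where it was at the start of the episode above 0.015 m).
It fails at once if the nut, the bolt, the spool or the tape measure is moved over 25 mm (distance of any of nut_n1, bolt_stand_d, spacer_spool, tape_measure from where it was at the start of the episode above 0.025 m).
It also fails if it takes over 61 s, if anything falls off the work surface, if the arm or the gripper's body presses on something with over 40 N, if the wrist force passes 120 N, or if a joint passes its speed limit or range.

## Robot

A 6-joint arm with a two-finger parallel gripper is mounted at the origin on a cart in front of the work surface, level with it; the furniture and walls round the work are solid. World frame = base frame: x ahead of the robot, y to its left, z up, the work surface at z = 0. Lengths are in m, angles in rad, forces in N, time in s.
With the tool pointing down it reaches from about 0.425 to 0.95 m from the base axis. Payload 3.5 kg.
Tool frame: the origin (TCP) lies between the finger pads; the fingertips stand 14 mm ahead of it and the grasp point (between the pads) lies 5 mm behind it; z points along the fingers, y is the line along which they close (so a half turn about z gives the same grasp; the last joint's range is limited). The gripper opens to 85 mm and grips with 20 to 120 N. Pads are 22 mm wide; open, the fingers measure 114 mm over their backs; the gripper's body (76 mm by 85 mm) begins 54 mm behind the grasp point. The pads swing forward as they close: fully open they stand 13 mm farther back than shut.
Start: joints at [-1.372, 0.286, 1.577, -0, 1.279, -0.15], TCP at [0.231, -0.634, 0.214] pointing down, gripper open.
Joint ranges: [-2.77, 2.77], [-0.9, 2.22], [0.21, 2.48], [-1.53, 4.67], [0.24, 2.81], [-2.84, 2.84]. Speed limits (rad/s): [2.79, 2.79, 3.14, 3.14, 3.14, 3.14].

## Interface

Orientations are given as a unit quaternion [x, y, z, w].
In Python, from plant import * gives the robot as it stands.
- The arm moves only by the tool step_arm, never from a script. Its argument "commands" is a list of rows, each an object of numbers: "gripper": the gripper's target within -1 to 1 (shut at 1, half-way at 0, fully open at -1); "x", "y", "z": the shift along the tool's x, y, z in mm; "spin": the turn about the tool's z in degrees. A call has exactly 10 rows; each row shifts and turns the commanded pose from where the row before left it, along the tool's axes as they then stand; what a row does not reach is not made up. A row lasts 1/10 s, in which the tool goes at most 50 mm and 8.59 degrees, less where a joint would pass 70% of its speed; a pose out of reach is approached as far as the arm can. A call with a gripper value outside its range is refused whole. The fingers move at their own pace and stop on an object; "force" is the grip in N (left out, the last holds). Time passes only in rows, so rows that do not move let the fingers close, or fill a call up. It gives the time, the measured TCP pose, the force, the opening and the grip force at its end, in the units of the state.
- get_state(): the state, without advancing time (a new reading comes with each control period).
- read_camera(name): name is "scene" or "top" or "wrist"; returns a dict with "color" (384x512x3 uint8, red, green, blue), "z_map" (384x512 float32, m along the optical axis (not along the pixel's ray), 0 where there is no reading), "fx", "fy", "cx", "cy" (pixels), "eye" and "attitude" of the camera in the world; the wrist camera has in their place "mount" (4x4, takes a point from camera to tool coordinates, whose origin is the TCP and whose axes are the flange's). Camera axes: x right, y up, looking along -z (the intrinsics and any distortion apply to the point x, -y, -z); pixel columns grow to the right and rows downward; lengths in m; the calibration is good to about 2 mm. A picture is of the moment at which its call begins: read the wrist's pose just before it.
- sign_off(): hands the job in; it is judged then, once.
The state is a dict: "time": time; "qpos": joint angles; "dq": joint speeds; "joint_efforts": joint torques, N m; "eef_pos": TCP position; "tcp_rot": TCP orientation; "contact_force": force on the tool from outside, world axes, zero at the start; "wrist_torque": the same for the moment, N m; "opening": opening from 0.0 (shut) to 1.0 (fully open); "finger_force": force on a finger pad.
Only numpy, scipy, OpenCV 4.12 (cv2) and the standard library are available. Lean on these libraries where they do the work, as an engineer would, in place of code of your own. Each camera call takes 0.05 s, during which the arm holds its last target. There are 200 camera calls.

## Working session

There is one attempt and no reset: what is moved stays moved. The work goes in short steps, Python scripts to look and compute and a tool call to move; the robot and the scene stay as the last step left them, time stands still between calls to the robot, and variables do not carry over. Pictures are saved under pics/ and viewed, at most 10 in all, crops included, and the job is handed in when it is done.

Besides the shell and the picture viewer there is one more tool, called as name(argument=value, ...), one argument or row to a line, values as JSON. step_arm: Moves the arm, as the interface text tells. Its arguments: {"type":"object","properties":{"commands":{"type":"array"},"force":{"type":"number"}},"required":["commands"]}

```bash
mkdir -p pics; cat > h.py <<'E'
from plant import *
import numpy as np, cv2
from scipy.spatial.transform import Rotation as R
def rot(a):
    a=np.array(a,float)
    return a if a.shape==(3,3) else R.from_quat(a).as_matrix()
def cloud(c,s=None):
    z=c["z_map"]; v,u=np.mgrid[:z.shape[0],:z.shape[1]]
    P=np.stack([(u-c["cx"])/c["fx"]*z,-(v-c["cy"])/c["fy"]*z,-z],-1)
    if "eye" in c: W=P@rot(c["attitude"]).T+np.array(c["eye"])
    else:
        M=np.array(c["mount"]); W=P@M[:3,:3].T+M[:3,3]
        W=W@rot(s["tcp_rot"]).T+np.array(s["eef_pos"])
    W[z==0]=np.nan
    return W
E
python3 - <<'E'
from h import *
s=get_state(); print(s)
for n in("scene","top"):
    c=read_camera(n); print({k:c[k] for k in c if k not in("color","z_map")})
    cv2.imwrite(f"pics/{n}0.png",c["color"][...,::-1]); np.save(f"{n}0.npy",cloud(c))
E
```

```text
{'time': 0.0, 'qpos': array([-1.37198345e+00,  2.87194161e-01,  1.57819616e+00,  1.60150283e-05,
        1.27860528e+00, -1.49995000e-01]), 'dq': array([ 0.00071571, -0.00026696, -0.00089513,  0.00010471,  0.00054907,
        0.0003823 ]), 'joint_efforts': array([ 1.10784302e-03, -4.05970824e+01, -2.92628145e+01, -2.71197827e-06,
        5.73693032e-03,  5.24442058e-06]), 'eef_pos': array([ 0.23059369, -0.63363888,  0.21291786]), 'tcp_rot': array([ 9.84829834e-01,  1.73518745e-01, -2.16607198e-05, -1.20130241e-03]), 'contact_force': array([-0.69663671, -0.13275203,  0.28162781]), 'wrist_torque': array([-0.0100211 ,  0.00508455,  0.00298759]), 'finger_force': 0.0, 'opening': 0.9965612669481806}
{'fx': 477.1543968628375, 'fy': 477.1543968628375, 'cx': 263.1955604669741, 'cy': 191.19892389447145, 'eye': array([-0.33937537, -0.50050934,  0.62082982]), 'attitude': array([ 0.43613677, -0.27518275, -0.45048556,  0.72878113])}
{'fx': 356.2861256733455, 'fy': 356.2861256733455, 'cx': 252.6124312746011, 'cy': 190.2059433818774, 'eye': array([ 0.38200543, -0.05893139,  1.01365929]), 'attitude': array([-0.06315368,  0.07042685,  0.70879218, -0.699046  ])}
```

View pics/scene0.png

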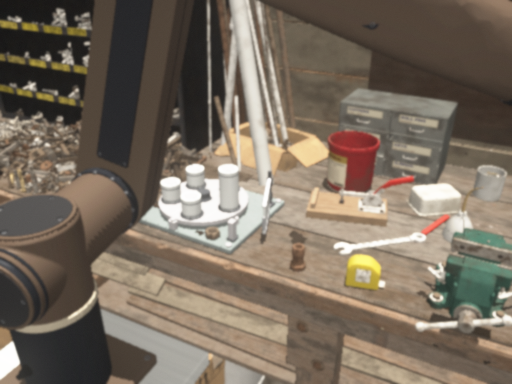

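View pics/top0.png

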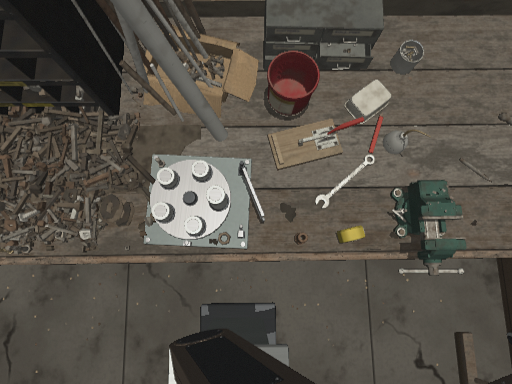

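The scene view shows the tall canister at (229,187) on the turntable's right, with the guard swung out at (267,205). The top view shows the hub at (190,198), the tall canister near (216,197), the guard from (243,167) to (263,218), the spool at (300,239) and the tape at (351,235).

```bash
python3 - <<'E'
from h import *
for n in("top","scene"):
    W=np.load(n+"0.npy").reshape(-1,3); ok=np.isfinite(W[:,0]); W=W[ok]
    x0,y0=(.3,.0)
    b=(W[:,0]>.3)&(W[:,0]<.75)&(W[:,1]>-.45)&(W[:,1]<.35)
    W=W[b]
    z=W[:,2]
    def st(nm,m): 
        if m.sum(): print(n,nm,m.sum(),W[m].mean(0).round(4),np.median(W[m],0).round(4),W[m].min(0).round(3),W[m].max(0).round(3))
    t=(z>.132)&(z<.15)&(W[:,1]>-.05)&(W[:,1]<.25)&(W[:,0]<.6); st("tall",t)
    h=np.load(n+"0.npy")
    if n=="top":
        print("hub",h[195:202,187:194].reshape(-1,3).mean(0))
        for uv in [(166,178),(201,170),(216,196),(194,226),(162,212),(300,239),(351,235),(224,238),(188,243),(243,170),(245,165),(262,217),(250,187),(256,202)]: print(uv,h[uv[1],uv[0]].round(3))
        g=(z>.085)&(z<.115)&(W[:,1]<-.0)&(W[:,1]>-.2)&(W[:,0]>.35)&(W[:,0]<.65); st("guard",g)
        p=W[g][:,:2]; print(p[np.argsort(p[:,0])][::6].round(3).tolist())
        # base plate rect
        m=(z>.009)&(z<.02)&(W[:,0]<.65)&(W[:,1]>-.12)&(W[:,1]<.25); 
        st("plate",m); print(cv2.minAreaRect((W[m][:,:2]*1000).astype(np.float32)))
        m=(z>.031)&(z<.041)&(W[:,0]<.65)&(W[:,1]>-.12)&(W[:,1]<.25); print(cv2.minEnclosingCircle((W[m][:,:2]*1000).astype(np.float32)))
E
```

```text
top tall 289 [0.5387 0.0242 0.1406] [0.5382 0.0245 0.1408] [0.516 0.002 0.132] [0.561 0.048 0.146]
hub [0.54571481 0.1002797  0.05732107]
(166, 178) [0.595 0.16  0.088]
(201, 170) [0.616 0.067 0.087]
(216, 196) [0.536 0.022 0.14 ]
(194, 226) [0.467 0.083 0.088]
(162, 212) [0.505 0.168 0.086]
(300, 239) [ 0.431 -0.195  0.053]
(351, 235) [ 0.44  -0.332  0.057]
(224, 238) [0.439 0.011 0.01 ]
(188, 243) [0.425 0.106 0.04 ]
(243, 170) [ 0.613 -0.045  0.095]
(245, 165) [ 0.649 -0.05   0.012]
(262, 217) [ 0.49  -0.094  0.068]
(250, 187) [ 0.566 -0.063  0.096]
(256, 202) [ 0.526 -0.078  0.095]
top guard 214 [ 0.5646 -0.0656  0.0956] [ 0.565  -0.0656  0.0953] [ 0.49  -0.096  0.085] [ 0.634 -0.034  0.112]
[[0.49, -0.093], [0.495, -0.093], [0.497, -0.096], [0.502, -0.093], [0.506, -0.088], [0.51, -0.083], [0.516, -0.081], [0.518, -0.081], [0.523, -0.086], [0.526, -0.078], [0.531, -0.081], [0.534, -0.073], [0.539, -0.076], [0.543, -0.071], [0.548, -0.068], [0.553, -0.071], [0.558, -0.065], [0.561, -0.071], [0.566, -0.063], [0.57, -0.066], [0.575, -0.058], [0.58, -0.061], [0.583, -0.061], [0.587, -0.061], [0.593, -0.055], [0.596, -0.053], [0.601, -0.053], [0.605, -0.048], [0.609, -0.048], [0.614, -0.042], [0.619, -0.045], [0.624, -0.04], [0.626, -0.043], [0.628, -0.048], [0.629, -0.045], [0.631, -0.045]]
top plate 3048 [0.5115 0.0582 0.0137] [0.4884 0.0026 0.0136] [ 0.411 -0.064  0.009] [0.65 0.25 0.02]
((532.2177734375, 94.56503295898438), (313.6235046386719, 238.03033447265625), 88.91895294189453)
((573.5206909179688, 81.06356811523438), 182.775390625)
scene tall 195 [0.5345 0.0181 0.1394] [0.5324 0.0182 0.1403] [ 0.515 -0.003  0.132] [0.563 0.044 0.143]
```

```bash
python3 - <<'E'
from h import *
from scipy.optimize import least_squares
h=np.load("top0.npy"); 
def cen(uv,z0,z1):
    u,v=uv; P=h[v-16:v+17,u-16:u+17].reshape(-1,3)
    P=P[(P[:,2]>z0)&(P[:,2]<z1)]; c,r=cv2.minEnclosingCircle((P[:,:2]*1000).astype(np.float32))
    return P[:,:2].mean(0),np.array(c)/1e3,r
C=[]
for uv in [(166,178),(201,170),(194,226),(162,212)]:
    a=cen(uv,.08,.095); C.append((a[0]+a[1])/2); print(a)
a=cen((216,196),.132,.15); C.append((a[0]+a[1])/2); print(a)
C=np.array(C)
f=least_squares(lambda p:np.hypot(*(C-p).T)-.08,[.545,.1]); hub=f.x; print("hub",hub,C.mean(0),f.fun)
W=h.reshape(-1,3)
# pointer/others
P=h[236:250,180:196].reshape(-1,3); P=P[(P[:,2]>.03)&(P[:,2]<.05)]; print("pointer",P.mean(0),P.min(0),P.max(0))
# plate left & right rear corner free edges
for n,(u0,u1,v0,v1) in dict(front=(148,255,238,250),left=(140,160,155,245)).items():
    P=h[v0:v1,u0:u1].reshape(-1,3);P=P[(P[:,2]>.006)&(P[:,2]<.02)]
    print(n,P[:,0].min(),P[:,1].max(), cv2.minAreaRect((P[:,:2]*1000).astype(np.float32)))
for yaw in(-.08,-.05,-.02):
    c,s=np.cos(yaw),np.sin(yaw);M=np.array([[c,-s],[s,c]])
    print(yaw,"hinge",hub+M@[.09,-.14],"ptr",hub+M@[-.115,0],"tall in fix",M.T@(C[4]-hub)*1000)
v=h[(h[...,1]<-.4)&(h[...,1]>-.7)&(h[...,0]<.6)]; print("vise zmax",np.nanmax(v[:,2]))
E
```

```text
(array([0.60135278, 0.16259492]), array([0.60235052, 0.16359952]), 23.928091049194336)
(array([0.62063385, 0.07126463]), array([0.62110223, 0.07179762]), 23.78030776977539)
(array([0.46996633, 0.08749008]), array([0.47038754, 0.08771428]), 23.84423065185547)
(array([0.50810472, 0.17278074]), array([0.50853641, 0.17371608]), 23.915956497192383)
(array([0.53868822, 0.02418997]), array([0.53949933, 0.02476346]), 24.11589813232422)
hub [0.54812477 0.1039873 ] [0.54806219 0.10399113] [-1.21593447e-04 -3.44575357e-04 -3.48648869e-04 -1.15860759e-04
  2.18268960e-05]
pointer [0.43478245 0.10927139 0.03635222] [0.42019067 0.08802721 0.0303537 ] [0.44499281 0.12964074 0.04352176]
front 0.4105852335406239 0.222405682828836 ((426.455810546875, 84.72537231445312), (275.3052673339844, 27.851459503173828), 89.14553833007812)
left 0.42505113976160164 0.2556870417769675 ((553.7680053710938, 223.1851043701172), (259.2394104003906, 57.36745071411133), 1.7311360836029053)
-0.08 hinge [ 0.62664887 -0.04275726] ptr [0.43349258 0.11317749] tall in fix [ -2.64804742 -79.97800088]
-0.05 hinge [ 0.63101521 -0.04033586] ptr [0.43326849 0.10973491] tall in fix [ -5.04583603 -79.86258397]
-0.02 hinge [ 0.63530696 -0.03778458] ptr [0.43314777 0.10628715] tall in fix [ -7.43908373 -79.67529613]
vise zmax 0.264836888127554
```

step_arm(
  commands=[
    {"gripper":1,"spin":-8},
    {"gripper":1,"spin":-8},
    {"gripper":1,"spin":-8},
    {"gripper":1,"spin":-8},
    {"gripper":1,"spin":-8},
    {"gripper":1,"spin":-8},
    {"gripper":1,"spin":-8},
    {"gripper":1,"spin":-8},
    {"gripper":1,"spin":-3},
    {"gripper":1},
  ],
  force=40,
)

```text
invalid input
```

```bash
python3 - <<'E'
from h import *
h=np.load("top0.npy")
for u,v in [(432,190),(432,210),(432,235),(432,258),(432,271),(405,271),(400,200),(457,205)]: print((u,v),h[v,u].round(3))
m=h[...,2]>.12
v,u=np.where(m&(u0:=True)&(h[...,1]<-.35)&(h[...,0]<.6)); print(u.min(),u.max(),v.min(),v.max()); P=h[v,u]; print(P.min(0),P.max(0))
E
```

```text
(432, 190) [ 0.55  -0.535  0.109]
(432, 210) [ 0.494 -0.517  0.133]
(432, 235) [ 0.435 -0.539  0.077]
(432, 258) [ 0.376 -0.525  0.092]
(432, 271) [ 0.343 -0.532  0.071]
(405, 271) [ 0.343 -0.477  0.035]
(400, 200) [ 0.539 -0.49   0.016]
(457, 205) [ 0.506 -0.583  0.131]
418 511 186 383
[ 0.20561108 -0.591648    0.12002591] [ 0.55337219 -0.35264704  0.55606495]
```

step_arm(
  commands=[
    {"gripper":1,"x":0,"y":0,"z":0,"spin":-8},
    {"gripper":1,"x":0,"y":0,"z":0,"spin":-8},
    {"gripper":1,"x":0,"y":0,"z":0,"spin":-8},
    {"gripper":1,"x":0,"y":0,"z":0,"spin":-8},
    {"gripper":1,"x":0,"y":0,"z":0,"spin":-8},
    {"gripper":1,"x":0,"y":0,"z":0,"spin":-8},
    {"gripper":1,"x":0,"y":0,"z":0,"spin":-8},
    {"gripper":1,"x":0,"y":0,"z":0,"spin":-8},
    {"gripper":1,"x":0,"y":0,"z":0,"spin":-8},
    {"gripper":1,"x":0,"y":0,"z":0,"spin":0},
  ],
  force=40,
)

```text
time: 1.1
eef_pos: [0.2306, -0.634, 0.2135]
tcp_rot: [0.695, 0.719, 0.0, -0.001]
contact_force: [-0.1, 0.2, -0.9]
opening: -0.003
finger_force: 0.0
```

step_arm(
  commands=[
    {"gripper":1,"x":0,"y":0,"z":0,"spin":5},
    {"gripper":1,"x":42,"y":22,"z":0,"spin":0},
    {"gripper":1,"x":42,"y":22,"z":0,"spin":0},
    {"gripper":1,"x":42,"y":22,"z":0,"spin":0},
    {"gripper":1,"x":42,"y":22,"z":0,"spin":0},
    {"gripper":1,"x":42,"y":22,"z":0,"spin":0},
    {"gripper":1,"x":42,"y":22,"z":0,"spin":0},
    {"gripper":1,"x":42,"y":22,"z":0,"spin":0},
    {"gripper":1,"x":42,"y":22,"z":0,"spin":0},
    {"gripper":1,"x":42,"y":22,"z":0,"spin":0},
  ],
)

```text
time: 2.1
eef_pos: [0.4489, -0.2654, 0.2143]
tcp_rot: [0.727, 0.687, 0.0, 0.0]
contact_force: [0.3, -0.2, 0.2]
opening: 0.002
finger_force: 0.0
```

step_arm(
  commands=[
    {"gripper":1,"x":40,"y":20,"z":0,"spin":0},
    {"gripper":1,"x":40,"y":20,"z":0,"spin":0},
    {"gripper":1,"x":20,"y":10,"z":0,"spin":0},
    {"gripper":1,"x":0,"y":0,"z":0,"spin":0},
    {"gripper":1,"x":0,"y":0,"z":0,"spin":0},
    {"gripper":1,"x":0,"y":0,"z":0,"spin":0},
    {"gripper":1,"x":0,"y":0,"z":0,"spin":0},
    {"gripper":1,"x":0,"y":0,"z":0,"spin":0},
    {"gripper":1,"x":0,"y":0,"z":0,"spin":0},
    {"gripper":1,"x":0,"y":0,"z":0,"spin":0},
  ],
)

```text
time: 3.1
eef_pos: [0.5034, -0.1704, 0.2143]
tcp_rot: [0.726, 0.688, -0.0, 0.0]
contact_force: [0.4, -0.2, -0.3]
opening: -0.002
finger_force: 0.0
```

```bash
python3 - <<'E'
from h import *
s=get_state(); c=read_camera("wrist"); W=cloud(c,s); np.save("w1.npy",W); print(s["eef_pos"],s["tcp_rot"])
cv2.imwrite("pics/w1.png",c["color"][...,::-1])
E
```

```text
[ 0.50336399 -0.17043918  0.2143425 ] [ 7.25777985e-01  6.87929005e-01 -9.26350815e-07  3.60875868e-06]
```

View pics/w1.png

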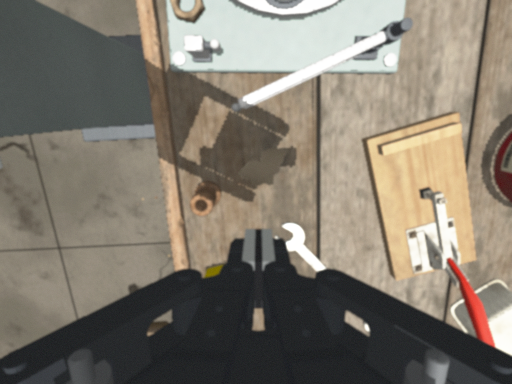

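The wrist view shows the guard from its hinge pin at (400,28) to its free end at (240,105), the catch at (200,45), the plate's right edge from (170,68) to (397,73), and the spool at (204,198).

```bash
python3 - <<'E'
from h import *
W=np.load("w1.npy"); 
m=(W[...,2]>.088)&(W[...,2]<.104); m[250:]=0
v,u=np.where(m); P=W[v,u]; print("guard",len(P),P.min(0),P.max(0)); l=cv2.fitLine((P[:,:2]*1000).astype(np.float32),cv2.DIST_HUBER,0,.1,.1).ravel(); print(l)
m=(W[...,2]>.104)&(W[...,2]<.116);m[250:]=0; print("pin",W[m].mean(0),m.sum())
m=(W[...,2]>.009)&(W[...,2]<.019); m[250:]=0
E=[]
for u in range(185,235,3):
    v=np.where(m[:,u])[0]; E.append(W[v.max(),u])
for u in range(330,390,3):
    v=np.where(m[:85,u])[0]; E.append(W[v.max(),u])
E=np.array(E); print(E[[0,-1]],np.polyfit(E[:,0],E[:,1],1))
for u,v in [(204,198),(195,43)]: print(W[v,u])
m=(W[...,2]>.02)&(W[...,2]<.06)&(W[...,0]<.47);m[250:]=0
print("spool",W[150:220,185:225][m[150:220,185:225]].mean(0))
E
```

```text
guard 1955 [ 0.49032102 -0.09844411  0.08814829] [ 0.63709479 -0.03391472  0.10398775]
[ 9.3388075e-01  3.5758454e-01  5.6354645e+02 -6.7368309e+01]
pin [ 0.62924425 -0.0419561   0.10909501] 170
[[ 0.42590825 -0.05405692  0.01172192]
 [ 0.65842009 -0.06813238  0.00918529]] [ 0.3494431  -0.28277492]
[ 0.44086465 -0.19449773  0.05364147]
[ 0.45011517 -0.03661044  0.06345215]
spool [ 0.43768078 -0.20114602  0.04631698]
```

step_arm(
  commands=[
    {"gripper":1,"x":0,"y":8,"z":30,"spin":0},
    {"gripper":1,"x":0,"y":0,"z":30,"spin":0},
    {"gripper":1,"x":0,"y":0,"z":30,"spin":0},
    {"gripper":1,"x":0,"y":0,"z":32,"spin":0},
    {"gripper":1,"x":15,"y":0,"z":0,"spin":0},
    {"gripper":1,"x":15,"y":0,"z":0,"spin":0},
    {"gripper":1,"x":15,"y":0,"z":0,"spin":0},
    {"gripper":1,"x":5,"y":0,"z":0,"spin":0},
    {"gripper":1,"x":0,"y":0,"z":0,"spin":0},
    {"gripper":1,"x":0,"y":0,"z":0,"spin":0},
  ],
)

```text
time: 4.15
eef_pos: [0.5148, -0.1205, 0.0934]
tcp_rot: [0.725, 0.689, 0.0, 0.001]
contact_force: [0.3, 0.0, -1.0]
opening: -0.0
finger_force: 0.0
```

step_arm(
  commands=[
    {"gripper":1,"x":5,"y":0,"z":0,"spin":0},
    {"gripper":1,"x":5,"y":0,"z":0,"spin":0},
    {"gripper":1,"x":5,"y":0,"z":0,"spin":0},
    {"gripper":1,"x":5,"y":0,"z":0,"spin":0},
    {"gripper":1,"x":5,"y":0,"z":0,"spin":0},
    {"gripper":1,"x":5,"y":0,"z":0,"spin":0},
    {"gripper":1,"x":5,"y":0,"z":0,"spin":0},
    {"gripper":1,"x":5,"y":0,"z":0,"spin":0},
    {"gripper":1,"x":0,"y":0,"z":0,"spin":0},
    {"gripper":1,"x":0,"y":0,"z":0,"spin":0},
  ],
)

```text
time: 5.15
eef_pos: [0.5163, -0.0805, 0.0923]
tcp_rot: [0.725, 0.688, -0.0, 0.0]
contact_force: [0.1, -0.4, -0.5]
opening: -0.005
finger_force: 0.0
```

```bash
python3 - <<'E'
from h import *
s=get_state(); c=read_camera("wrist"); W=cloud(c,s); np.save("w2.npy",W)
cv2.imwrite("pics/w2.png",c["color"][...,::-1])
m=(W[...,2]>.088)&(W[...,2]<.1); m[250:]=0
P=W[m]; print(len(P),P.min(0),P.max(0)); print(cv2.fitLine((P[:,:2]*1000).astype(np.float32),cv2.DIST_HUBER,0,.1,.1).ravel())
E
```

```text
4054 [ 0.49022584 -0.09094789  0.08801147] [0.63665142 0.01947294 0.09998866]
[ 9.3468696e-01  3.5547191e-01  5.7781317e+02 -5.9382912e+01]
```

View pics/w2.png

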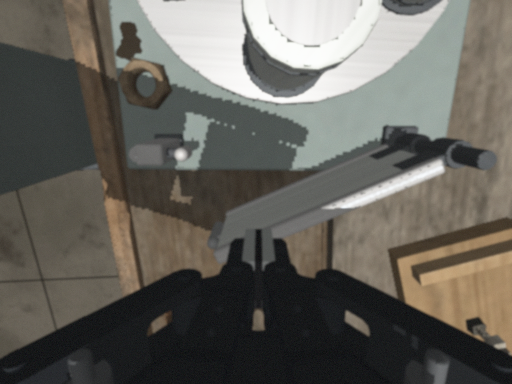

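The view shows the fingertips at (258,235) just reaching the guard's outer face near its free end, and the guard has hardly moved. I keep pushing.

step_arm(
  commands=[
    {"gripper":1,"x":4,"y":0,"z":0,"spin":0},
    {"gripper":1,"x":4,"y":0,"z":0,"spin":0},
    {"gripper":1,"x":4,"y":0,"z":0,"spin":0},
    {"gripper":1,"x":4,"y":0,"z":0,"spin":0},
    {"gripper":1,"x":4,"y":0,"z":0,"spin":0},
    {"gripper":1,"x":0,"y":0,"z":0,"spin":0},
    {"gripper":1,"x":0,"y":0,"z":0,"spin":0},
    {"gripper":1,"x":0,"y":0,"z":0,"spin":0},
    {"gripper":1,"x":0,"y":0,"z":0,"spin":0},
    {"gripper":1,"x":0,"y":0,"z":0,"spin":0},
  ],
)

```text
time: 6.2
eef_pos: [0.5173, -0.0607, 0.0923]
tcp_rot: [0.726, 0.688, -0.0, -0.0]
contact_force: [-0.7, -0.0, -0.7]
opening: 0.002
finger_force: 0.0
```

```bash
python3 - <<'E'
from h import *
s=get_state(); c=read_camera("wrist"); W=cloud(c,s); np.save("w3.npy",W)
m=(W[...,2]>.088)&(W[...,2]<.1)&(W[...,1]<-.02); m[250:]=0
P=W[m]; print(len(P),P.min(0),P.max(0)); print(cv2.fitLine((P[:,:2]*1000).astype(np.float32),cv2.DIST_HUBER,0,.1,.1).ravel())
E
```

```text
3002 [ 0.53505436 -0.07380396  0.0880365 ] [ 0.63809385 -0.0334258   0.09995477]
[ 9.3394274e-01  3.5742262e-01  5.8882397e+02 -5.4760540e+01]
```

```bash
python3 - <<'E'
from h import *
c=read_camera("scene"); 
cv2.imwrite("pics/s3.png",cv2.resize(c["color"][130:290,150:350,::-1],None,fx=3.5,fy=3.5,interpolation=cv2.INTER_CUBIC))
c=read_camera("wrist"); cv2.imwrite("pics/w3.png",c["color"][...,::-1])
E
```

```text
(no output)
```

View pics/s3.png

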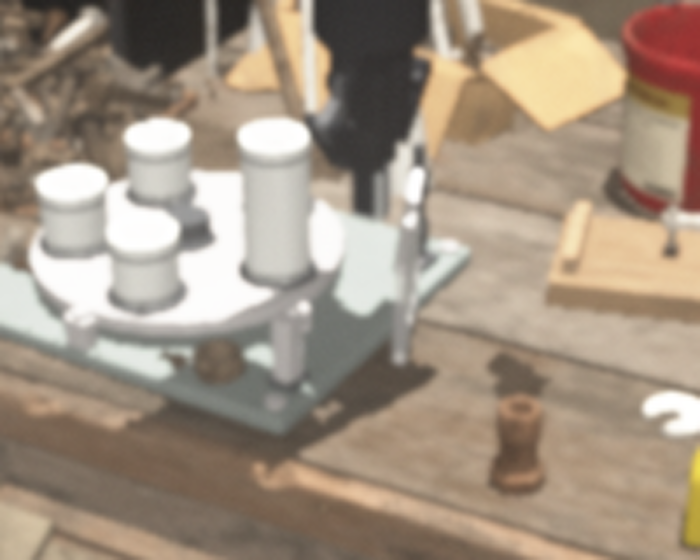

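View pics/w3.png

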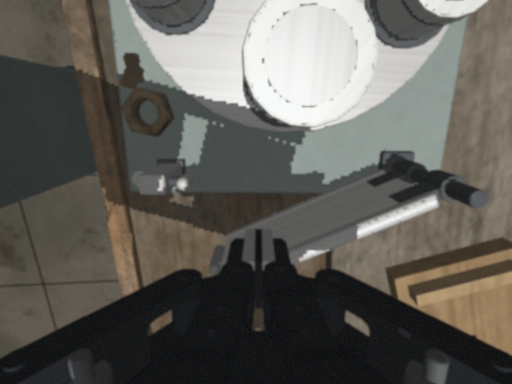

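The scene crop shows the fingertips at (370,215) beside the guard's top edge at (413,175). In the wrist view the fingers at (258,235) cover the guard, which is unmoved, so they may be passing above it. I check the fingertip height.

```bash
python3 - <<'E'
from h import *
W=np.load("w3.npy")
for u,v in [(250,232),(250,236),(266,236),(250,245),(250,256),(266,250),(226,240),(240,225),(300,225)]: print(u,v,W[v,u].round(4))
c=read_camera("scene"); V=cloud(c)
A=rot(c["attitude"])
def pj(p):
    q=A.T@(np.array(p)-c["eye"]); return (np.array([c["cx"]+c["fx"]*q[0]/-q[2],c["cy"]-c["fy"]*q[1]/-q[2]])-[150,130])*3.5
print("tip",pj([.517,-.061,.078]),pj([.517,-.061,.1]),"guard", pj([.492,-.094,.096]),pj([.492,-.094,.018]),pj([.629,-.042,.11]))
s=get_state(); print(s["contact_force"],s["eef_pos"])
for u,v in [(370,200),(370,180),(360,150),(413,190),(405,250)]: print(u,v,V[130+int(v/3.5),150+int(u/3.5)].round(4))
E
```

```text
250 232 [ 0.5143 -0.0498  0.1181]
250 236 [ 0.5144 -0.0497  0.123 ]
266 236 [ 0.522  -0.0503  0.1226]
250 245 [ 0.5147 -0.0496  0.133 ]
250 256 [ 0.5149 -0.0498  0.1428]
266 250 [ 0.5216 -0.0503  0.1371]
226 240 [ 0.4852 -0.1072 -0.0007]
240 225 [ 4.994e-01 -9.270e-02 -2.000e-04]
300 225 [ 0.5466 -0.0715  0.0589]
tip [366.83337493 258.03373344] [366.83076087 228.77692219] guard [395.01745749 262.17825923] [394.09111627 365.22824011] [415.04415379 143.78179653]
[ 0.05239681  0.45106231 -0.00055365] [ 0.51727762 -0.06067858  0.09231099]
370 200 [ 0.5015 -0.0695  0.1308]
370 180 [ 0.5042 -0.0681  0.1442]
360 150 [ 0.4818 -0.0723  0.1768]
413 190 [ 0.5918 -0.0586  0.0947]
405 250 [ 0.512  -0.0895  0.0949]
```

The depth data show the fingertips at about z = 0.11, higher than the stated geometry gives, so the fingers passed over the guard without touching it. I back off, go lower and push again.

step_arm(
  commands=[
    {"gripper":1,"x":-20,"y":0,"z":0,"spin":0},
    {"gripper":1,"x":-20,"y":0,"z":0,"spin":0},
    {"gripper":1,"x":-20,"y":0,"z":0,"spin":0},
    {"gripper":1,"x":0,"y":0,"z":0,"spin":0},
    {"gripper":1,"x":0,"y":0,"z":12,"spin":0},
    {"gripper":1,"x":0,"y":0,"z":12,"spin":0},
    {"gripper":1,"x":0,"y":0,"z":12,"spin":0},
    {"gripper":1,"x":0,"y":0,"z":0,"spin":0},
    {"gripper":1,"x":0,"y":0,"z":0,"spin":0},
    {"gripper":1,"x":0,"y":0,"z":0,"spin":0},
  ],
)

```text
time: 7.4
eef_pos: [0.5145, -0.1204, 0.0566]
tcp_rot: [0.725, 0.688, 0.0, 0.0]
contact_force: [0.2, 0.2, 0.4]
opening: -0.0
finger_force: 0.0
```

step_arm(
  commands=[
    {"gripper":1,"x":5,"y":0,"z":0,"spin":0},
    {"gripper":1,"x":5,"y":0,"z":0,"spin":0},
    {"gripper":1,"x":5,"y":0,"z":0,"spin":0},
    {"gripper":1,"x":5,"y":0,"z":0,"spin":0},
    {"gripper":1,"x":5,"y":0,"z":0,"spin":0},
    {"gripper":1,"x":5,"y":0,"z":0,"spin":0},
    {"gripper":1,"x":5,"y":0,"z":0,"spin":0},
    {"gripper":1,"x":0,"y":0,"z":0,"spin":0},
    {"gripper":1,"x":0,"y":0,"z":0,"spin":0},
    {"gripper":1,"x":0,"y":0,"z":0,"spin":0},
  ],
)

```text
time: 8.4
eef_pos: [0.516, -0.0857, 0.0563]
tcp_rot: [0.725, 0.688, 0.0, 0.0]
contact_force: [-0.4, 0.1, -0.3]
opening: 0.003
finger_force: 0.0
```

```bash
python3 - <<'E'
from h import *
s=get_state(); c=read_camera("wrist"); W=cloud(c,s); np.save("w4.npy",W)
m=(W[...,2]>.088)&(W[...,2]<.1)&(W[...,1]<-.02); m[220:]=0
P=W[m]; print(len(P),P.min(0),P.max(0)); print(cv2.fitLine((P[:,:2]*1000).astype(np.float32),cv2.DIST_HUBER,0,.1,.1).ravel())
for v in range(222,250,4): print(v,W[v,250].round(4))
E
```

```text
5306 [ 0.51287074 -0.06508823  0.08801213] [ 0.62909461 -0.0335471   0.09805904]
[ 9.7732192e-01  2.1175903e-01  5.7551434e+02 -5.2589657e+01]
222 [ 0.5139 -0.0648  0.0942]
226 [ 0.5139 -0.0662  0.0955]
230 [ 0.5138 -0.0679  0.096 ]
234 [ 0.5137 -0.0696  0.0963]
238 [ 0.5136 -0.0714  0.0966]
242 [ 0.5132 -0.0751  0.0927]
246 [ 0.5134 -0.075   0.0972]
```

step_arm(
  commands=[
    {"gripper":1,"x":4,"y":0,"z":0,"spin":0},
    {"gripper":1,"x":4,"y":0,"z":0,"spin":0},
    {"gripper":1,"x":4,"y":0,"z":0,"spin":0},
    {"gripper":1,"x":4,"y":0,"z":0,"spin":0},
    {"gripper":1,"x":4,"y":0,"z":0,"spin":0},
    {"gripper":1,"x":4,"y":0,"z":0,"spin":0},
    {"gripper":1,"x":4,"y":0,"z":0,"spin":0},
    {"gripper":1,"x":4,"y":0,"z":0,"spin":0},
    {"gripper":1,"x":0,"y":0,"z":0,"spin":0},
    {"gripper":1,"x":0,"y":0,"z":0,"spin":0},
  ],
)

```text
time: 9.45
eef_pos: [0.5175, -0.0543, 0.0563]
tcp_rot: [0.725, 0.689, -0.001, 0.0]
contact_force: [-0.8, -3.9, -0.0]
opening: -0.001
finger_force: 2.4
```

```bash
cat > g.py <<'E'
from h import *
s=get_state(); c=read_camera("wrist"); W=cloud(c,s)
m=(W[...,2]>.088)&(W[...,2]<.1)&(W[...,1]<-.02); m[220:]=0
P=W[m]; print(s["contact_force"],len(P),P.min(0),P.max(0)); l=cv2.fitLine((P[:,:2]*1000).astype(np.float32),cv2.DIST_HUBER,0,.1,.1).ravel(); print(l,np.arctan(l[1]/l[0])+.06)
cv2.imwrite("pics/w5.png",c["color"][...,::-1])
E
python3 g.py
```

```text
[-0.76204715 -3.93375606 -0.01373581] 588 [ 0.57367204 -0.03949898  0.08802004] [ 0.63454566 -0.03314524  0.09642791]
[ 9.9999583e-01  2.8928600e-03  6.1507196e+02 -3.6757977e+01] 0.06289286
```

step_arm(
  commands=[
    {"gripper":1,"x":2,"y":0,"z":0,"spin":0},
    {"gripper":1,"x":2,"y":0,"z":0,"spin":0},
    {"gripper":1,"x":2,"y":0,"z":0,"spin":0},
    {"gripper":1,"x":2,"y":0,"z":0,"spin":0},
    {"gripper":1,"x":0,"y":0,"z":0,"spin":0},
    {"gripper":1,"x":0,"y":0,"z":0,"spin":0},
    {"gripper":1,"x":0,"y":0,"z":0,"spin":0},
    {"gripper":1,"x":0,"y":0,"z":0,"spin":0},
    {"gripper":1,"x":0,"y":0,"z":0,"spin":0},
    {"gripper":1,"x":0,"y":0,"z":0,"spin":0},
  ],
)

```text
time: 10.5
eef_pos: [0.518, -0.0482, 0.0564]
tcp_rot: [0.725, 0.689, -0.002, 0.002]
contact_force: [-2.8, -11.7, -0.5]
opening: -0.002
finger_force: 5.8
```

```bash
python3 g.py
```

```text
[ -2.77382856 -11.71859086  -0.46945385] 7 [ 0.62847276 -0.03378774  0.08800409] [ 0.63141976 -0.03302236  0.08928897]
[ 9.93018329e-01 -1.17960244e-01  6.29832886e+02 -3.34850807e+01] -0.05823553
```

step_arm(
  commands=[
    {"gripper":1,"x":2,"y":0,"z":0,"spin":0},
    {"gripper":1,"x":0,"y":0,"z":0,"spin":0},
    {"gripper":1,"x":0,"y":0,"z":0,"spin":0},
    {"gripper":1,"x":-15,"y":0,"z":0,"spin":0},
    {"gripper":1,"x":-20,"y":0,"z":0,"spin":0},
    {"gripper":1,"x":-25,"y":0,"z":0,"spin":0},
    {"gripper":1,"x":0,"y":0,"z":-45,"spin":0},
    {"gripper":1,"x":0,"y":0,"z":-45,"spin":0},
    {"gripper":1,"x":0,"y":0,"z":-45,"spin":0},
    {"gripper":1,"x":0,"y":0,"z":0,"spin":0},
  ],
)

```text
time: 11.55
eef_pos: [0.5197, -0.1046, 0.1998]
tcp_rot: [0.725, 0.688, 0.004, 0.007]
contact_force: [1.9, 0.3, 1.0]
opening: 0.005
finger_force: 0.0
```

```bash
python3 g.py
```

```text
[1.91767423 0.30229364 0.95484347] 1870 [ 0.48096795 -0.04950446  0.08803413] [ 0.63492723 -0.02832517  0.09983423]
[ 9.9864495e-01 -5.2041139e-02  5.5504755e+02 -3.7014885e+01] 0.007935341
```

View pics/w5.png

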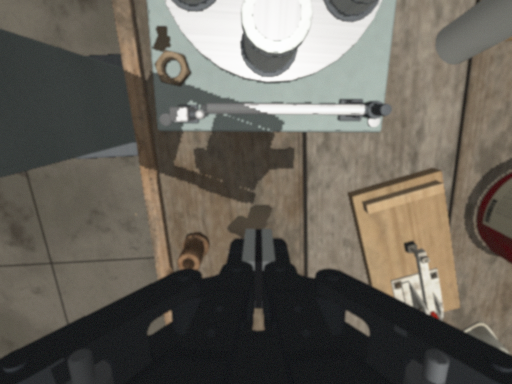

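The guard lies shut along the catch, (210,108) to (385,110), parallel to the plate's right edge at row 131. The tall canister is at (277,18), and the nut and spool are undisturbed. I open the gripper, move over the tall canister and refine its position.

step_arm(
  commands=[
    {"gripper":-1,"x":0,"y":0,"z":0,"spin":0},
    {"gripper":-1,"x":0,"y":0,"z":-20,"spin":0},
    {"gripper":-1,"x":20,"y":0,"z":0,"spin":0},
    {"gripper":-1,"x":25,"y":3,"z":0,"spin":0},
    {"gripper":-1,"x":25,"y":4,"z":0,"spin":0},
    {"gripper":-1,"x":0,"y":0,"z":0,"spin":0},
    {"gripper":-1,"x":0,"y":0,"z":0,"spin":0},
    {"gripper":-1,"x":0,"y":0,"z":0,"spin":0},
    {"gripper":-1,"x":0,"y":0,"z":0,"spin":0},
    {"gripper":-1,"x":0,"y":0,"z":0,"spin":0},
  ],
)

```text
time: 12.6
eef_pos: [0.5256, -0.0347, 0.2111]
tcp_rot: [0.726, 0.688, -0.0, -0.0]
contact_force: [0.8, 0.5, 0.3]
opening: 1.001
finger_force: 0.0
```

```bash
python3 - <<'E'
from h import *
s=get_state(); c=read_camera("wrist"); W=cloud(c,s); print(s["eef_pos"],s["tcp_rot"],s["qpos"])
cv2.imwrite("pics/w6.png",c["color"][...,::-1])
m=(W[...,2]>.134)&(W[...,2]<.148)&(abs(W[...,0]-.54)<.04)&(abs(W[...,1]-.025)<.04)
P=W[m]; print("tall",len(P),P.mean(0),cv2.minEnclosingCircle((P[:,:2]*1000).astype(np.float32)))
m=(W[...,2]>.06)&(W[...,2]<.1)&(W[...,1]<-.02)&(W[...,1]>-.06)
P=W[m&(W[...,2]>.09)]; l=cv2.fitLine((P[:,:2]*1000).astype(np.float32),cv2.DIST_HUBER,0,.1,.1).ravel(); print("guard",l,P.min(0),P.max(0),np.arctan(l[1]/l[0]))
n=((W[...,2]>.008)&(W[...,2]<.018)&(W[...,1]<-.045)&(W[...,1]>-.08)&(W[...,0]>.44)&(W[...,0]<.64)); n[300:]=0
v,u=np.where(n); E=np.array([W[v[u==k].max(),k] for k in np.unique(u)]); l=cv2.fitLine((E[:,:2]*1000).astype(np.float32),cv2.DIST_HUBER,0,.1,.1).ravel(); print("edge",l,np.arctan(l[1]/l[0]),len(E))
for k in [(-.115,0)]: pass
q=W[(W[...,2]>.034)&(W[...,2]<.046)&(W[...,0]<.446)&(W[...,1]>.08)&(W[...,1]<.13)]; print("ptr",len(q),q.mean(0) if len(q) else 0)
E
```

```text
[ 0.5255803 -0.0346875  0.2111241] [ 7.25854093e-01  6.87848684e-01 -8.33577511e-05 -1.30062051e-04] [-2.58653195e-01 -3.99267226e-02  1.94169485e+00 -5.33564520e-06
  1.24013345e+00 -2.04897226e-01]
tall 3083 [0.54033775 0.02455568 0.14120889] ((540.4216918945312, 23.958911895751953), 23.91797637939453)
guard [ 9.9842805e-01 -5.6048252e-02  5.5368134e+02 -3.5955166e+01] [ 0.48111723 -0.04833545  0.09004096] [ 0.63717926 -0.02814729  0.09996725] -0.05607764
edge [ 9.9812758e-01 -6.1166450e-02  4.5857794e+02 -5.5061211e+01] -0.061204653 16
ptr 353 [0.43122725 0.11346519 0.03761917]
```

step_arm(
  commands=[
    {"gripper":-1,"x":0,"y":0,"z":0,"spin":2.6},
    {"gripper":-1,"x":30,"y":4,"z":0,"spin":0},
    {"gripper":-1,"x":30,"y":5,"z":0,"spin":0},
    {"gripper":-1,"x":0,"y":0,"z":0,"spin":0},
    {"gripper":-1,"x":0,"y":0,"z":25,"spin":0},
    {"gripper":-1,"x":0,"y":0,"z":25,"spin":0},
    {"gripper":-1,"x":0,"y":0,"z":25,"spin":0},
    {"gripper":-1,"x":0,"y":0,"z":25,"spin":0},
    {"gripper":-1,"x":0,"y":0,"z":18,"spin":0},
    {"gripper":-1,"x":0,"y":0,"z":15,"spin":0},
  ],
)

```text
time: 13.65
eef_pos: [0.54, 0.024, 0.077]
tcp_rot: [0.741, 0.671, -0.001, -0.0]
contact_force: [0.4, -0.9, 1.2]
opening: 0.997
finger_force: 0.0
```

```bash
python3 - <<'E'
from h import *
s=get_state(); print(s["eef_pos"],s["tcp_rot"],s["contact_force"]); c=read_camera("scene")
cv2.imwrite("pics/s7.png",cv2.resize(c["color"][100:260,120:320,::-1],None,fx=3.5,fy=3.5,interpolation=cv2.INTER_CUBIC))
E
```

```text
[0.53996444 0.02398892 0.07701911] [ 7.41099863e-01  6.71394520e-01 -5.18679358e-04 -3.49925977e-04] [ 0.38889015 -0.87379861  1.23503048]
```

View pics/s7.png

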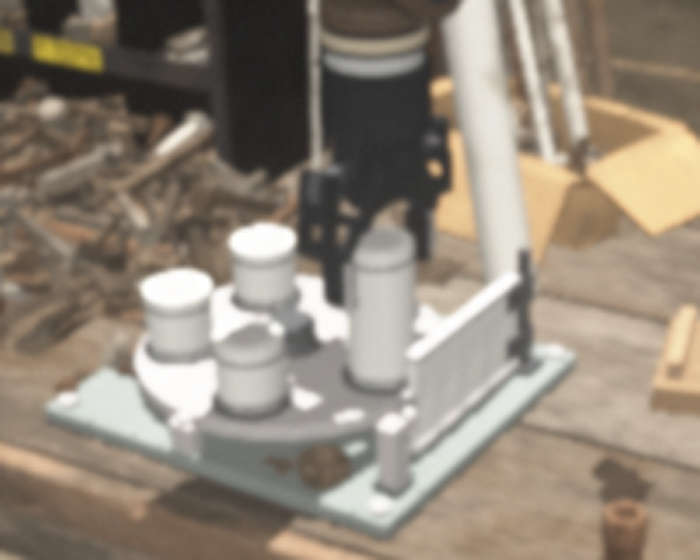

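The fingers straddle the tall canister, front finger at (335,290) and rear finger at (425,240), and the guard is shut against its catch post at (395,440). Now I close the grip.

step_arm(
  commands=[
    {"gripper":1,"x":0,"y":0,"z":0,"spin":0},
    {"gripper":1,"x":0,"y":0,"z":0,"spin":0},
    {"gripper":1,"x":0,"y":0,"z":0,"spin":0},
    {"gripper":1,"x":0,"y":0,"z":0,"spin":0},
    {"gripper":1,"x":0,"y":0,"z":0,"spin":0},
    {"gripper":1,"x":0,"y":0,"z":0,"spin":0},
    {"gripper":1,"x":0,"y":0,"z":0,"spin":0},
    {"gripper":1,"x":0,"y":0,"z":0,"spin":0},
    {"gripper":1,"x":0,"y":0,"z":0,"spin":0},
    {"gripper":1,"x":0,"y":0,"z":0,"spin":0},
  ],
  force=30,
)

```text
time: 14.7
eef_pos: [0.5415, 0.0245, 0.08]
tcp_rot: [0.741, 0.672, 0.001, 0.001]
contact_force: [-1.2, -1.4, 5.5]
opening: 0.552
finger_force: 32.5
```

step_arm(
  commands=[
    {"gripper":1,"x":0.24,"y":-6.14,"z":0,"spin":4.4},
    {"gripper":1,"x":0.24,"y":-6.14,"z":0,"spin":4.4},
    {"gripper":1,"x":0.24,"y":-6.14,"z":0,"spin":4.4},
    {"gripper":1,"x":0.24,"y":-6.14,"z":0,"spin":4.4},
    {"gripper":1,"x":0.24,"y":-6.14,"z":0,"spin":4.4},
    {"gripper":1,"x":0.24,"y":-6.14,"z":0,"spin":4.4},
    {"gripper":1,"x":0.24,"y":-6.14,"z":0,"spin":4.4},
    {"gripper":1,"x":0.24,"y":-6.14,"z":0,"spin":4.4},
    {"gripper":1,"x":0.24,"y":-6.14,"z":0,"spin":4.4},
    {"gripper":1,"x":0.24,"y":-6.14,"z":0,"spin":4.4},
  ],
)

```text
time: 15.7
eef_pos: [0.4879, 0.0519, 0.0799]
tcp_rot: [0.939, 0.344, 0.0, 0.001]
contact_force: [-2.8, -4.9, 7.1]
opening: 0.556
finger_force: 32.6
```

step_arm(
  commands=[
    {"gripper":1,"x":0.24,"y":-6.14,"z":0,"spin":4.4},
    {"gripper":1,"x":0.24,"y":-6.14,"z":0,"spin":4.4},
    {"gripper":1,"x":0.24,"y":-6.14,"z":0,"spin":4.4},
    {"gripper":1,"x":0.24,"y":-6.14,"z":0,"spin":4.4},
    {"gripper":1,"x":0.24,"y":-6.14,"z":0,"spin":4.4},
    {"gripper":1,"x":0.24,"y":-6.14,"z":0,"spin":4.4},
    {"gripper":1,"x":0.24,"y":-6.14,"z":0,"spin":4.4},
    {"gripper":1,"x":0.24,"y":-6.14,"z":0,"spin":4.4},
    {"gripper":1,"x":0.24,"y":-6.14,"z":0,"spin":4.4},
    {"gripper":1,"x":0.2,"y":-5.72,"z":0,"spin":4.1},
  ],
)

```text
time: 16.7
eef_pos: [0.4686, 0.1085, 0.0799]
tcp_rot: [1.0, -0.031, -0.0, 0.001]
contact_force: [-4.3, -4.7, 9.4]
opening: 0.554
finger_force: 32.8
```

step_arm(
  commands=[
    {"gripper":1,"x":0,"y":0,"z":0,"spin":0},
    {"gripper":1,"x":0,"y":0,"z":0,"spin":0},
    {"gripper":1,"x":0,"y":0,"z":0,"spin":0},
    {"gripper":1,"x":0,"y":0,"z":0,"spin":0},
    {"gripper":1,"x":0,"y":0,"z":0,"spin":0},
    {"gripper":1,"x":0,"y":0,"z":0,"spin":0},
    {"gripper":1,"x":0,"y":0,"z":0,"spin":0},
    {"gripper":1,"x":0,"y":0,"z":0,"spin":0},
    {"gripper":1,"x":0,"y":0,"z":0,"spin":0},
    {"gripper":1,"x":0,"y":0,"z":0,"spin":0},
  ],
)

```text
time: 17.7
eef_pos: [0.4686, 0.1083, 0.0799]
tcp_rot: [1.0, -0.03, -0.0, 0.001]
contact_force: [-5.8, -4.4, 9.1]
opening: 0.557
finger_force: 32.8
```

```bash
python3 - <<'E'
from h import *
s=get_state(); p=s["eef_pos"]; print(p,s["contact_force"],s["finger_force"])
a=-.06; M=np.array([[np.cos(a),-np.sin(a)],[np.sin(a),np.cos(a)]]); hub=np.array([.5485,.104])
print("fix tcp mm",M.T@(p[:2]-hub)*1e3)
for n in("scene","top"):
    c=read_camera(n); W=cloud(c); cv2.imwrite(f"pics/{n}8.png",c["color"][...,::-1])
    if n=="top":
        for lo,hi,nm in((.083,.094,"low"),):
            m=((W[...,2]>lo)&(W[...,2]<hi)&(np.hypot(W[...,0]-hub[0],W[...,1]-hub[1])<.11)).astype(np.uint8)
            k,L,S,C=cv2.connectedComponentsWithStats(m)
            for i in range(1,k):
                if S[i,4]>120: print(S[i,4],(M.T@(W[L==i][:,:2].mean(0)-hub)*1e3).round(1))
        P=W[(W[...,2]>.085)&(W[...,2]<.1)&(W[...,1]<-.02)&(W[...,1]>-.1)&(W[...,0]>.47)&(W[...,0]<.65)]; l=cv2.fitLine((P[:,:2]*1000).astype(np.float32),cv2.DIST_HUBER,0,.1,.1).ravel(); print("guard",l,np.arctan(l[1]/l[0])-a)
c=cv2.imread("pics/scene8.png")[90:250,110:310]; cv2.imwrite("pics/s8.png",cv2.resize(c,None,fx=3.5,fy=3.5,interpolation=cv2.INTER_CUBIC))
E
```

```text
[0.46862092 0.10832294 0.07991291] [-5.82738833 -4.40889901  9.12868116] 32.77149751782417
fix tcp mm [-79.99456613  -0.47471173]
224 [63.8 47. ]
224 [ 64.8 -46.6]
237 [-24.6 -76.3]
guard [ 9.9820518e-01 -5.9886947e-02  5.5231531e+02 -3.6324352e+01] 7.719919e-05
```

View pics/s8.png

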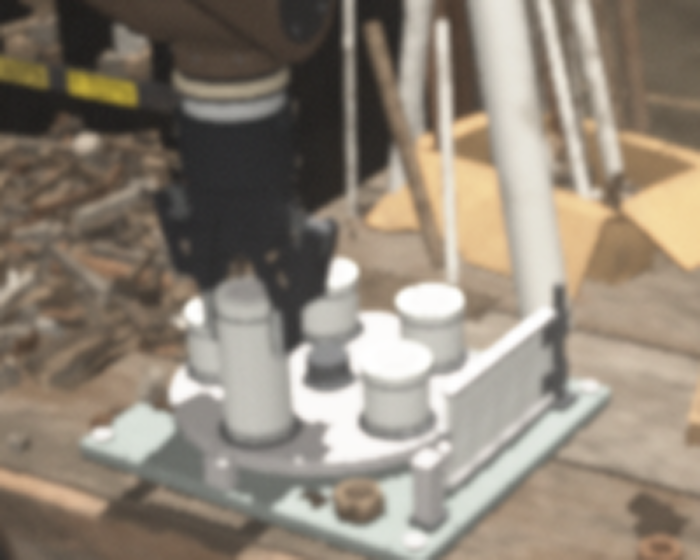

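The tall canister at (250,370) is held at the pointer at (220,470). The low canisters measure symmetric about the fixture's axis, and the guard angle measures about 0.

```bash
python3 -c "
from plant import *
print(sign_off())"
```

```text
the job is handed in; nothing more can be done
None
```

The job is handed in, though no verdict came back: the guard measured shut on its catch (about 0 rad) and the tall canister is still gripped at about 33 N, within about 1 mm of the pointer line, with the nut seen in place and the bolt, spool and tape measure never approached closely.

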